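# Set the sampler carousel back one notch

### The job

The vial carousel of the sampler has been stepped one place too far. With a fingertip, gently throw the red-knobbed ratchet pawl up and over so that it stays lifted, push the carousel back one notch (clockwise seen from above), then throw the pawl back so that it drops fully into the notch there. Keep the pushes light, take hold of nothing, and leave the vials standing in their pockets and the roll of tape where it lies.

Things in the scene. Friction and masses are not known exactly. Their poses are not given: they have to be found in the camera images.
- sampler: Bench-top vial sampler, fixed: white casing 275 x 345 mm, top at 50 mm, spanning x -125 to +150 mm and y -222 to +122 mm in its own frame. Origin on the carousel's vertical axis at bench height; z up. The pawl stands on its -y side, the sampling head on its +x side
- needle (a point): Needle point of the fixed sampling head, 132 mm above the bench, at x +66 mm in the sampler's frame. Above it a guide 14 mm thick (147 to 167 mm high) and a white arm 26 mm wide (165 to 187 mm high, 10 mm nearer the axis than the needle at its tip) that runs out along x to a pillar 22 mm thick at x +134 mm
- carousel (a joint): Turn of the carousel in rad since the start, positive anticlockwise seen from above; one notch back is about -0.785. With the pawl down there is play of about 0.13 either side of the notch's middle: clockwise a tooth's upright face stops it, anticlockwise the nose rides up a ramp. It stays where left; about 1.5 N at a star arm turns it
- deck (a point): On the carousel's axis at its deck, 72 mm above the bench; turns with it. Aluminium disc of radius 106 mm, 8 vial cups (31 mm across, 20 mm high, centres 66 mm from the axis, one every 45 degrees). On its rim (87 to 106 mm out) 8 brass saw teeth 10 mm high, one every 45 degrees: an upright face, then a ramp falling away anticlockwise, then a flat notch 36 mm long
- star (a point): Centre of the carousel's black four-armed star, on its axis, 150 mm above the bench; turns with the carousel. Level round arms 11 mm thick lie along its +x, +y, -x, -y, ending 55 mm from the axis; hub 34 mm across, 141 to 159 mm high. Push an arm sideways with a fingertip let down between two. Nose in mid-notch = an axis at 0, 45, 90.. degrees to the sampler's x (start: near 45)
- pawl (a joint): Turn of the pawl about its level pivot in rad: 0 = down, nose in a notch; 0.70 = thrown over onto its rest. It is weighted: left beyond about 0.5 it falls to its rest and stays lifted; left below about 0.3 it falls down towards the carousel. Less than 1 N at the knob moves it; the nose clears the teeth above 0.2
- pawl_knob (a point): Centre of the pawl's red ball knob, 24 mm in diameter, on an 8 mm steel stem, 60 mm from the pivot. In the sampler's frame: pawl down y -144, z 151 mm; lifted y -184, z 145 mm (x 0). Pushing it away from the carousel (sampler's -y) lifts the pawl, pushing it towards the carousel lowers it
- pawl_nose (a point): Middle of the underside of the pawl's nose, a steel block 12 mm wide and 10 mm deep at the end of an arm 12 mm wide and 6 mm thick. Pawl down it is 97 mm from the carousel's axis and 73 mm above the bench. The nose arm and the stem stand 78 degrees apart and turn together
- pivot (a point): Pawl pivot, fixed: at x 0, y -156, z 92 mm in the sampler's frame, pivot axis along the sampler's x. Its bracket's two cheeks measure 28 mm overall along x (34 mm over the pin), 26 mm along y, top at 102 mm. The rubber-topped rest for the lifted pawl (14 x 8 mm) stands 23 mm farther from the carousel, top at 117 mm
- vial_a: Loose amber vial with a blue cap, 22.5 mm diameter, 46 mm high, standing upright in a carousel pocket, its foot at 72 mm and top at 118 mm. Origin: centre of its foot
- vial_b: Loose amber vial with an aluminium cap, like vial_a, in another pocket. Origin: centre of its foot
- vial_c: Loose amber vial with an aluminium cap, like vial_a, in another pocket. Origin: centre of its foot
- tape: Roll of black and yellow tape lying on the bench beside the sampler, 96 mm across, 48 mm high. Origin: centre of its underside

How it is judged:
By the outcome, as a careful person would: the job done as asked, in the order asked, and still so for the second after the job is handed in, with the robot touching nothing.
It also fails if it takes over 58 s, if anything falls off the work surface, if the arm or the gripper's body presses on something with over 40 N, if the wrist force passes 120 N, or if a joint passes its speed limit or range.

### The arm

A 7-joint arm with a two-finger parallel gripper is mounted at the origin on the work surface. World frame = base frame: x ahead of the robot, y to its left, z up, the work surface at z = 0. Lengths are in m, angles in degrees, forces in N, time in s.
With the tool pointing down it reaches from about 0.4 to 0.85 m from the base axis. Payload 10.4 kg.
Tool frame: the origin (TCP) lies on the centre line of the jaws, within the pads' length; the fingertips stand 14 mm ahead of it and the grasp point (between the pads) lies 5 mm behind it; x points along the fingers, y is the direction in which the jaws open and shut, and the axes are right-handed (so a half turn about x gives the same grasp; the last joint's range is limited). The gripper opens to 85 mm and grips with 20 to 120 N. Pads are 22 mm wide; open, the fingers measure 114 mm over their backs; the gripper's body (76 mm by 85 mm) begins 54 mm behind the grasp point. The pads swing forward as they close: fully open they stand 13 mm farther back than shut.
Start: joints at [67.575, 19.034, -3.707, 83.658, 1.238, 77.344, -5.071], TCP at [0.225, -0.583, 0.245] pointing down, gripper open.
Joint ranges: [-148.97, 148.97], [-28.65, 121.19], [-84.17, 76.75], [9.2, 138.47], [-72.65, 252.65], [3.7, 117.97], [-149.18, 149.18]. Speed limits (degrees/s): [127.2, 127.2, 159.86, 159.86, 180, 180, 180].

### API

Orientations are given as [roll, pitch, yaw] about the fixed x, y, z axes, in that order (R = Rz(yaw) Ry(pitch) Rx(roll)).
In Python, from plant import r, read_camera, camera_model, spotter gives the robot as it stands. Calls block until the motion is done:
- r.movep(position, orientation): joint-space move of the TCP to a pose.
- r.move_straight(position, frame=None, vel=0.15, guard=None): straight line of the TCP; frame=None keeps the orientation; vel is the mean speed in m/s. With guard (N) it stops when the force on the tool has changed by that much, and returns True; else False.
- r.move_joints(angles): joint-space move.
- r.grip(opening, grasp_force=None): finger opening in m; grasp_force is the grip in N (None keeps the last); returns when the fingers have stopped.
- r.sleep(seconds).
- r.inverse_kinematics(position, orientation): joint angles nearest the present ones, or None.
- r.get_obs(): the state.
- read_camera(name): name is "side" or "top"; returns the picture (480x640x3 uint8, red, green, blue); there is no depth.
- camera_model(name): a dict with "intrinsics" (3x3 intrinsics, pixels), "k1" (the pictures are not rectified: a ray, as slopes to the right and down, at radius r is drawn at 1 + k1 r^2 times it, then the intrinsics apply), "R" (3x3) and "t" (3): a world point X has camera coordinates R X + t. Camera axes: x right, y down, z forward; pixel columns grow to the right and rows downward; lengths in m; the calibration is good to about 2 mm. A picture is of the moment at which its call begins. camera_model takes no time and is no camera call.
A pose or a line that the arm cannot do raises r.Unreachable and nothing moves.
- r.hand_in(): hands the job in, once; it reports no verdict.
Trained networks look in the newest picture that a camera, given by its name, has taken for a name from the list of things; names that differ only in an ending like _2 or _b are one class to them, and where a whole thing is asked for, a point or a joint stands for the part that bears it (a point fixed in the world has none). Each returns a list of dicts, best first, with "p" (0 to 1); they miss things now and then, are a little off and sometimes report something else, mostly with a low value. They report only what shows in the picture. A call takes as long as a camera call.
- spotter.cut_out(camera, label): "region" (480x640 bool, what is visible of it).
- spotter.tip_of(camera, label): "location" ([x, y, z] in m, in world coordinates, good to about 4 mm: a listed point, or the origin of a listed thing).
The state is a dict: "time_s": time; "q": joint angles; "qvel": joint speeds; "joint_torque": joint torques, N m; "tcp_pos": TCP position; "orientation": TCP orientation; "wrist_force": force on the tool from outside, world axes, zero at the start; "torque": the same for the moment, N m; "width": finger opening in m.
Only numpy, scipy, OpenCV 4.12 (cv2) and the standard library are available. Lean on these libraries where they do the work, as an engineer would, in place of code of your own. Each camera call takes 0.05 s, during which the arm holds its last target.

## Working session

There is one attempt and no reset: what is moved stays moved. The work goes in short steps, each a Python script; the robot and the scene stay as the last script left them, time stands still between calls to the robot, and variables do not carry over. Pictures are saved under pics/ and viewed, and the job is handed in when it is done.

```bash
ls; mkdir -p pics
python3 - <<'E'
from plant import r, read_camera, camera_model, spotter
import cv2, numpy as np
np.set_printoptions(precision=4,suppress=True)
for c in ["side","top"]:
    im=read_camera(c); cv2.imwrite(f"pics/{c}0.png",im[:,:,::-1])
    m=camera_model(c); print(c, m["intrinsics"][0][0], m["k1"], "cam pos", -np.array(m["R"]).T@np.array(m["t"]), np.array(m["R"])[2])
    for l in ["sampler","needle","deck","star","pawl_knob","pawl_nose","pivot","vial_a","tape"]:
        print(l,[(round(d["p"],2),np.round(d["location"],4).tolist()) for d in spotter.tip_of(c,l)][:4])
o=r.get_obs();print(o)
E
```

```text
pics
side 527.3017936768961 -0.061667930190108224 cam pos [0.4052 0.5803 0.6659] [ 0.2237 -0.6591 -0.718 ]
sampler [(0.31, [0.5499, 0.0627, 0.0684])]
needle [(0.73, [0.553, 0.0635, 0.1528]), (0.59, [0.6221, 0.072, 0.1317])]
deck [(0.85, [0.555, 0.0625, 0.069])]
star [(0.96, [0.5547, 0.0612, 0.1523])]
pawl_knob [(0.86, [0.5707, -0.0835, 0.1512]), (0.66, [0.5717, -0.0365, 0.0728])]
pawl_nose [(0.75, [0.5682, -0.0364, 0.0692])]
pivot [(0.9, [0.5728, -0.089, 0.0958])]
vial_a [(0.82, [0.4949, 0.0507, 0.0708]), (0.66, [0.5925, 0.1164, 0.0734]), (0.63, [0.499, 0.0977, 0.0706])]
tape [(0.16, [0.5719, -0.036, 0.0717])]
top 605.4611912959288 -0.045751156404522035 cam pos [0.5088 0.1087 0.969 ] [ 0.0628 -0.005  -0.998 ]
sampler []
needle []
deck [(0.7, [0.5525, 0.0669, 0.07])]
star [(0.74, [0.5525, 0.0603, 0.1485])]
pawl_knob [(0.87, [0.5742, -0.0801, 0.1468])]
pawl_nose [(0.86, [0.5696, -0.0318, 0.0757])]
pivot [(0.87, [0.5771, -0.0891, 0.091]), (0.57, [0.5052, 0.1009, 0.0757])]
vial_a [(0.63, [0.4998, 0.1051, 0.0742]), (0.55, [0.5914, 0.1199, 0.0698]), (0.46, [0.4921, 0.0471, 0.0719])]
tape []
{'time_s': 1.0, 'q': array([67.5754, 19.0339, -3.7077, 83.6597,  1.237 , 77.3447, -5.0696]), 'qvel': array([ 0.1013,  0.0728, -0.081 , -0.0387,  0.0512, -0.0088,  0.0208]), 'joint_torque': array([  0.0005, -62.5234,   0.0495, -39.1831,   0.0166,   0.0019,
        -0.    ]), 'tcp_pos': array([ 0.2253, -0.583 ,  0.2453]), 'orientation': array([140.2807,  89.9979, -18.5878]), 'wrist_force': array([ 0.0198,  0.0062, -0.2924]), 'torque': array([ 0.0245,  0.0802, -0.0336]), 'width': 0.08563823895448076}
```

View pics/side0.png

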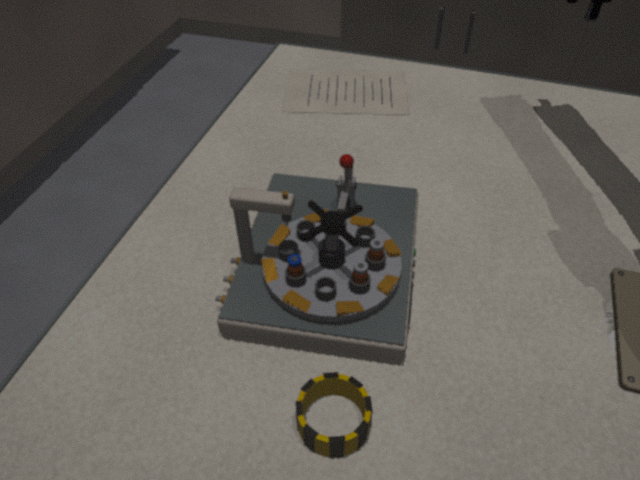

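View pics/top0.png

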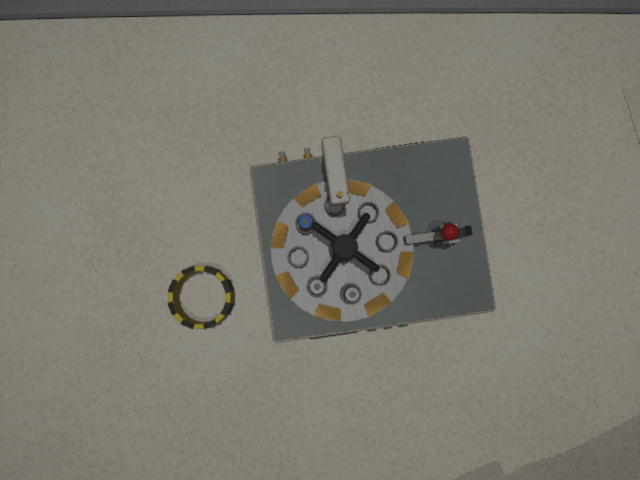

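Side: knob (346,161), star (333,222), head arm tip (290,197), tape (334,412). Top: knob (451,231), star (344,248), head arm tip (340,200), arms near the diagonals. I'll fit the sampler pose next, from the casing outline at z = 50 mm and the spotted points.

```bash
cat > h.py <<'E'
from plant import r, read_camera, camera_model, spotter
import cv2, numpy as np
np.set_printoptions(precision=4,suppress=True)
def rays(cam,px):
    m=camera_model(cam);K=np.array(m["intrinsics"]);R=np.array(m["R"]);t=np.array(m["t"])
    px=np.asarray(px,float).reshape(-1,1,2)
    n=cv2.undistortPoints(px,K,np.array([m["k1"],0,0,0.])).reshape(-1,2)
    d=np.c_[n,np.ones(len(n))]@R; return -R.T@t,d
def plane(cam,px,z):
    c,d=rays(cam,px); return c+d*((z-c[2])/d[:,2:3])
def proj(cam,X):
    m=camera_model(cam);R=np.array(m["R"])
    return cv2.projectPoints(np.asarray(X,float).reshape(-1,1,3),cv2.Rodrigues(R)[0],np.array(m["t"],float),np.array(m["intrinsics"]),np.array([m["k1"],0,0,0.]))[0].reshape(-1,2)
E
python3 - <<'E'
from h import *
im=cv2.imread("pics/top0.png"); hsv=cv2.cvtColor(im,cv2.COLOR_BGR2HSV)
print(im[180,450],im[100,450],hsv[180,450],hsv[100,450])
b=im.astype(int); mask=((b[:,:,0]-b[:,:,2])>0).astype(np.uint8)*255
mask[:60]=0
mask=cv2.morphologyEx(mask,cv2.MORPH_OPEN,np.ones((7,7)))
cs=max(cv2.findContours(mask,cv2.RETR_EXTERNAL,cv2.CHAIN_APPROX_NONE)[0],key=cv2.contourArea)
P=plane("top",cs.reshape(-1,2),0.05)[:,:2]
rect=cv2.minAreaRect((P*1000).astype(np.float32)); print(rect); print(cv2.boxPoints(rect))
v=im.copy(); cv2.drawContours(v,[cs],-1,(0,0,255),1)
cv2.imwrite("pics/top_seg.png",cv2.resize(v[120:360,230:510],None,fx=2.5,fy=2.5,interpolation=cv2.INTER_CUBIC))
E
```

```text
[83 86 82] [120 130 134] [68 12 86] [ 21  27 134]
((639.516845703125, -64.0210952758789), (114.62349700927734, 81.28168487548828), 24.71112632751465)
[[ 570.4637  -51.0607]
 [ 604.4429 -124.8991]
 [ 708.57    -76.9815]
 [ 674.5908   -3.1431]]
```

View pics/top_seg.png

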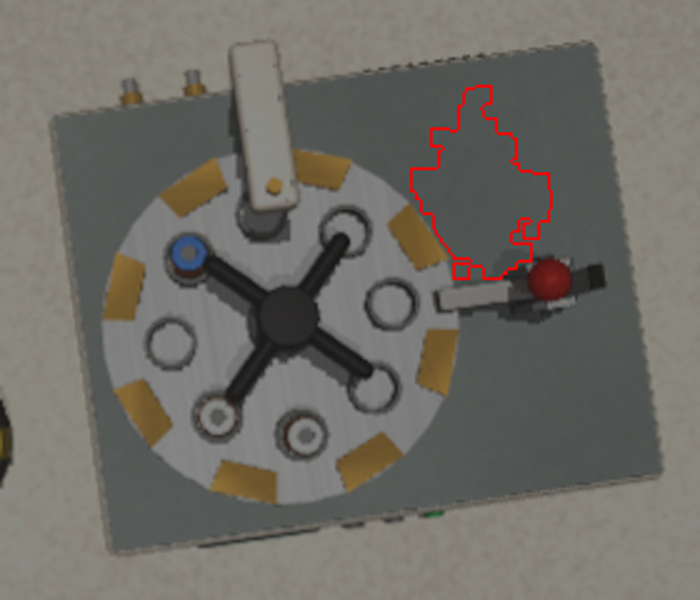

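The red outline (segmentation) failed, but the zoom is clear. Casing corners in the crop are at (50,115), (595,42), (663,475) and (112,553), hub at (289,316), knob at (549,279), and the star arm ends near (200,260), (345,240), (370,373) and (233,398). I'll fit the pose from these.

```bash
cat > fit.py <<'E'
from h import *
from scipy.optimize import least_squares
f=lambda L:np.array(L,float)/2.5+[230,120]-0.3
cor=f([(50,115),(595,42),(663,475),(112,553)])
# sampler coords: image right = -y ; up = +x
C=np.array([[.150,.122,.05],[.150,-.222,.05],[-.125,-.222,.05],[-.125,.122,.05]])
def T(p,X):
    c,s=np.cos(p[2]),np.sin(p[2]);X=np.asarray(X,float).reshape(-1,3)
    return np.c_[p[0]+c*X[:,0]-s*X[:,1],p[1]+s*X[:,0]+c*X[:,1],X[:,2]]
pts=np.array([[0,0,.15],[0,-.144,.151]])
obs_t=f([(289,316),(549,279)])
sp=[((0,0),[(.5547,.0612),(.555,.0625),(.5525,.0603),(.5525,.0669)]),((0,-.144),[(.5707,-.0835),(.5742,-.0801)]),((0,-.156),[(.5728,-.089),(.5771,-.0891)]),((.066,0),[(.6221,.072)])]
def res(p):
    a=(plane("top",cor,.05)-T(p,C))[:,:2]/.002
    b=(proj("top",T(p,pts))-obs_t)/1.5
    s=[(np.array(o)-T(p,[*m,0])[0,:2])/.004 for m,l in sp for o in l]
    return np.r_[a.ravel(),b.ravel(),np.ravel(s)]
o=least_squares(res,[.553,.061,.13],loss="soft_l1")
p=o.x;print("pose",p[:2],np.degrees(p[2]))
print("corner res mm",(plane("top",cor,.05)-T(p,C))[:,:2]*1000)
print("px res",proj("top",T(p,pts))-obs_t)
print("side proj knob,star,needle",proj("side",T(p,[[0,-.144,.151],[0,0,.15],[.056,0,.187]])))
for nm,e in [("R",f([(345,240)])),("L",f([(200,260)])),("lr",f([(370,373)])),("ll",f([(233,398)]))]:
    w=plane("top",e,.15)[0]; d=w[:2]-plane("top",obs_t[:1],.15)[0,:2]
    print(nm,np.degrees(np.arctan2(d[1],d[0])-p[2]),np.hypot(*d))
np.save("pose.npy",p)
E
python3 fit.py
```

```text
pose [0.5541 0.0619] 7.464629045815479
corner res mm [[-1.8578 -2.8061]
 [-4.3218  1.3889]
 [ 1.3895  3.1696]
 [ 3.7185 -2.9731]]
px res [[-0.9169  0.1599]
 [-0.1907 -0.0581]]
side proj knob,star,needle [[347.0985 161.5399]
 [332.7869 223.2723]
 [292.9502 199.1243]]
R -44.63408884840483 0.051519634065573375
L 49.592052389871476 0.05706669513691525
lr -133.36579995930464 0.053571622346359905
ll 137.42835726584704 0.05379504732849514
```

```bash
cat >> h.py <<'E'
p=np.load("pose.npy"); yaw=np.degrees(p[2])
def W(x,y,z):
    c,s=np.cos(p[2]),np.sin(p[2]); return [p[0]+c*x-s*y,p[1]+s*x+c*y,z]
def ori(a): return [-(a+yaw),90,0]   # tool z along sampler-angle a, tool pointing down
def star_angle(im,rng=None):
    g=cv2.cvtColor(im,cv2.COLOR_RGB2GRAY).astype(np.float32)
    best=[]
    for a in np.arange(0,90,0.5):
        s=[]
        for k in range(4):
            t=np.radians(a+90*k)
            X=[W(rr*np.cos(t),rr*np.sin(t),.150) for rr in np.arange(.022,.052,.002)]
            q=proj("top",X).astype(np.float32)
            s.append(cv2.remap(g,q[:,:1],q[:,1:],cv2.INTER_LINEAR).mean())
        best.append((np.mean(s),a))
    best.sort(); m=[b[1] for b in best[:5]]; return m, best[0][0], best[len(best)//2][0]
E
python3 - <<'E'
from h import *
im=cv2.imread("pics/top0.png")[:,:,::-1].copy()
print(star_angle(im))
for nm,pos,a in [("pawl0",W(0,-.105,.152),90),("pawl0",W(0,-.105,.152),-90),("pawlback",W(0,-.22,.152),90),("pawlback",W(0,-.22,.152),-90)]+[("star%d"%A,W(.04*np.cos(np.radians(A))-.0165*np.sin(np.radians(A)),.04*np.sin(np.radians(A))+.0165*np.cos(np.radians(A)),.147),A+s) for A in (135,112,90) for s in (90,-90)]:
    print(nm,a,np.array(pos),r.inverse_kinematics(pos,ori(a)))
print(r.get_obs()["time_s"])
E
```

```text
([np.float64(51.0), np.float64(43.0), np.float64(42.5), np.float64(51.5), np.float64(50.5)], np.float32(29.985237), np.float32(116.9989))
pawl0 90 [ 0.5678 -0.0422  0.152 ] [ -51.8685   29.4901   66.8871  101.5542  -29.0806   68.6743 -149.09  ]
pawl0 -90 [ 0.5678 -0.0422  0.152 ] [ 32.3781  20.7422 -39.4184  97.3144  14.139   67.0183  -3.323 ]
pawlback 90 [ 0.5827 -0.1562  0.152 ] [ -37.4136   35.2518   66.5719   96.3276  -33.9592   71.4527 -135.8092]
pawlback -90 [ 0.5827 -0.1562  0.152 ] [ 39.3492  24.3491 -36.2708  92.2192  15.2042  68.4426   7.3477]
star135 225 [0.5124 0.0732 0.147 ] [ 34.904   18.2112 -55.041  104.5929  16.3308  65.6302 -63.1717]
star135 45 [0.5124 0.0732 0.147 ] [ 45.8055  25.6712 -70.6046 104.2169  25.9849  68.8502 109.6328]
star112 202 [0.5201 0.0886 0.147 ] [ 33.2015  20.0335 -55.696  103.1539  18.0005  66.3093 -88.785 ]
star112 22 [0.5201 0.0886 0.147 ] [ 43.3335  27.6046 -70.705  102.7962  27.7785  69.7828  84.0386]
star90 180 [0.5326 0.0994 0.147 ] [  29.6949   21.3909  -53.45    101.182    18.5864   66.8183 -111.8559]
star90 0 [0.5326 0.0994 0.147 ] [ 34.621   24.216  -60.3318 100.9866  22.5908  68.0921  65.251 ]
1.0
```

Run:
```python
from h import *
r.grip(0.0)
r.movep(W(0,-.105,.25),ori(-90))
r.move_straight(W(0,-.105,.152),vel=.15)
o=r.get_obs();print(o["time_s"],o["tcp_pos"],np.array(W(0,-.105,.152)),o["orientation"],o["wrist_force"],o["width"])
for c in ["side","top"]: cv2.imwrite(f"pics/{c}1.png",cv2.resize(read_camera(c)[100:340,200:520,::-1],None,fx=2.5,fy=2.5))
```

```text
4.85 [ 0.5683 -0.0422  0.1529] [ 0.5678 -0.0422  0.152 ] [83.2234 89.9292  0.6811] [-0.3242 -0.8272  0.0948] 4.919539241420958e-05
```

View pics/side1.png

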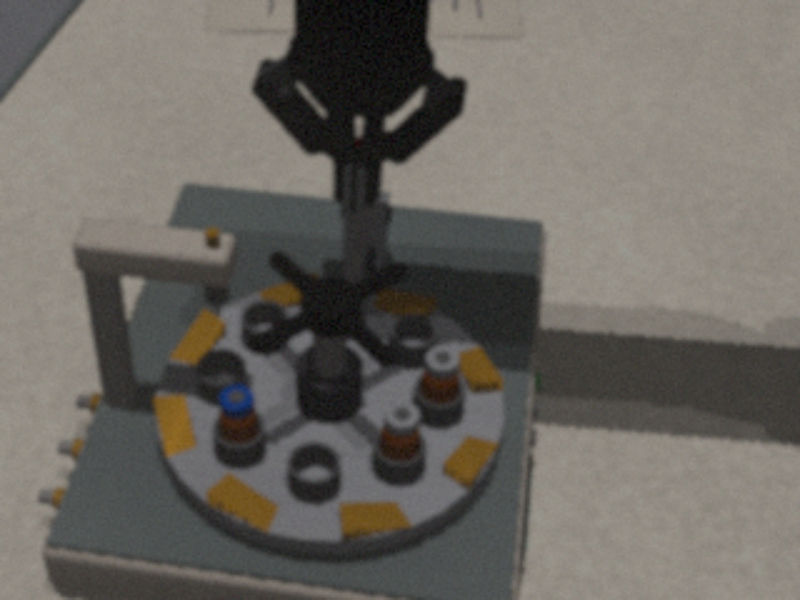

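View pics/top1.png

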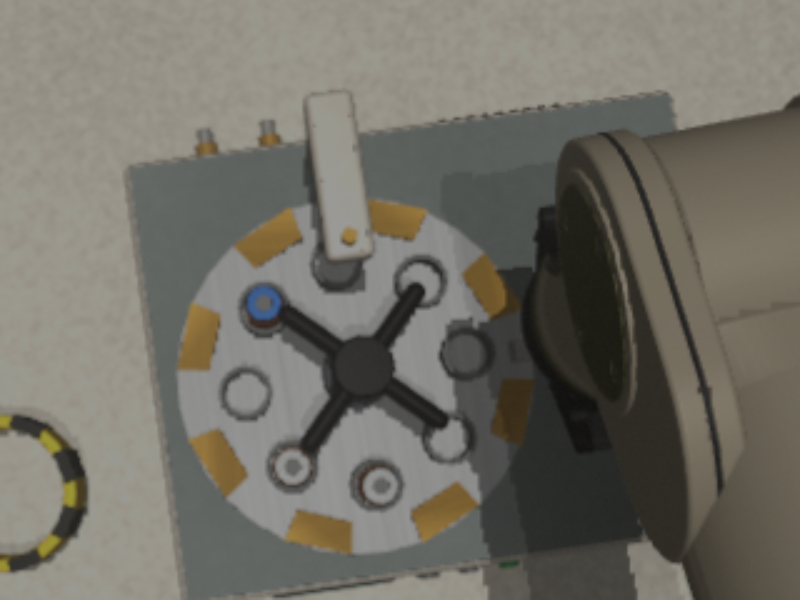

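The side view shows the closed fingertip between star and knob, with a hint of red at the finger seam (360,140), so it is lined up on the knob. The top view has star, vials and tape undisturbed. Now I throw the pawl.

Run:
```python
from h import *
f0=r.get_obs()["wrist_force"]
for y in (-.125,-.140,-.152,-.159):
    g=r.move_straight(W(0,y,.152),vel=.04,guard=6)
    o=r.get_obs();print(y,g,round(o["time_s"],2),o["tcp_pos"],o["wrist_force"]-f0)
    if g: break
r.move_straight(W(0,-.140,.152),vel=.08)
r.move_straight(W(0,-.120,.235),vel=.2)
r.movep(W(-.046,.016,.235),ori(225))
o=r.get_obs();print(o["time_s"],o["tcp_pos"])
for c in ["side","top"]:
    im=read_camera(c); cv2.imwrite(f"pics/{c}2.png",cv2.resize(im[100:340,200:520,::-1],None,fx=2.5,fy=2.5))
    for l in ["pawl_knob","pawl_nose","star"]:print(c,l,[(round(d["p"],2),np.round(d["location"],4).tolist()) for d in spotter.tip_of(c,l)][:2])
print("expected lifted knob",W(0,-.184,.145))
```

```text
-0.125 False 5.6 [ 0.5703 -0.062   0.1519] [ 0.6473 -1.1563 -0.3808]
-0.14 False 6.12 [ 0.5723 -0.0771  0.152 ] [ 0.408  -1.0987  1.0132]
-0.152 False 6.58 [ 0.5739 -0.0891  0.1519] [ 0.6789 -1.3208 -0.4061]
-0.159 False 6.9 [ 0.5748 -0.0961  0.152 ] [ 0.7943 -1.7015 -0.9638]
8.775 [0.5065 0.0708 0.2344]
side pawl_knob []
side pawl_nose [(0.73, [0.5702, -0.038, 0.1141]), (0.23, [0.5523, 0.065, 0.1513])]
side star [(0.93, [0.5552, 0.0617, 0.1517]), (0.19, [0.5705, -0.0375, 0.1132])]
top pawl_knob [(0.84, [0.5812, -0.1205, 0.1446])]
top pawl_nose []
top star []
expected lifted knob [np.float64(0.5780400962230733), np.float64(-0.12052776691410975), 0.145]
```

View pics/side2.png

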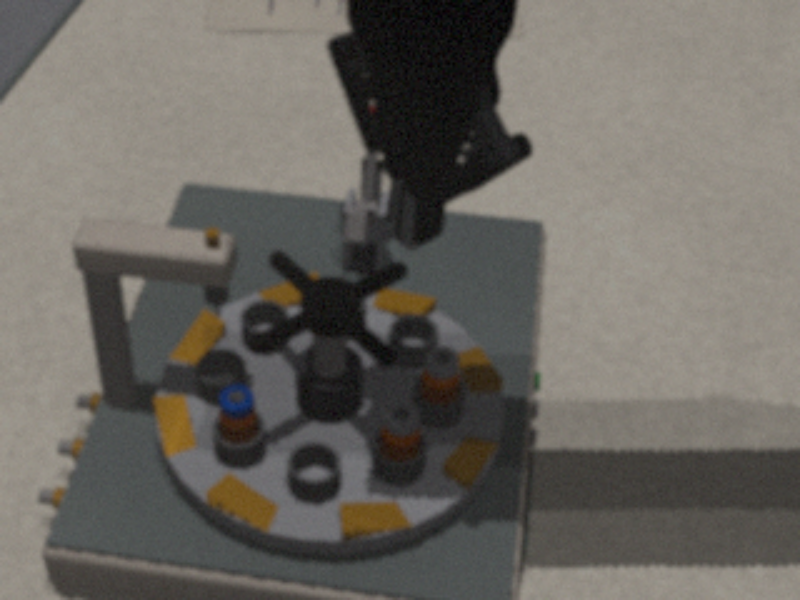

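View pics/top2.png

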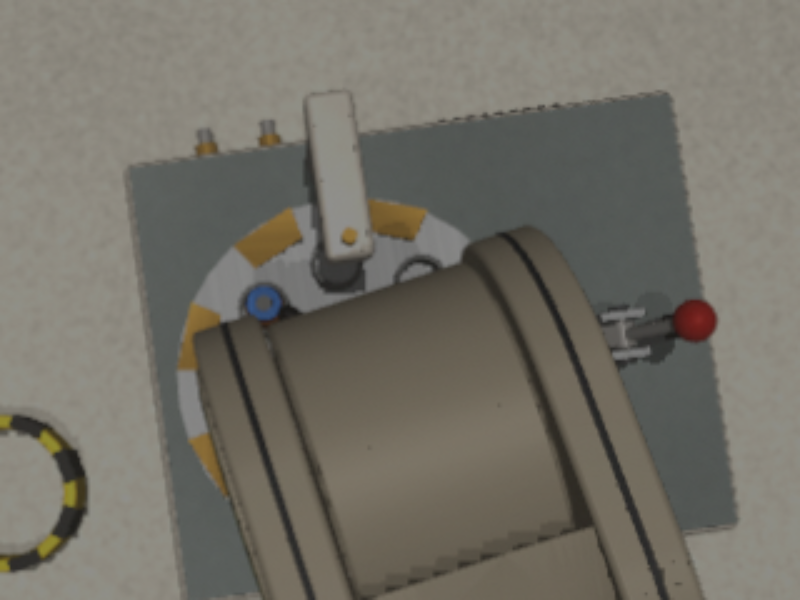

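Spotter and picture agree that the pawl is thrown: knob at (0.581,-0.1205,0.145) and nose at z 0.114. The red ball is at (694,320) in the top crop. Vials and tape are unchanged. Next I let the tip down between the arms and push the carousel.

```bash
cat >> h.py <<'E'
def tipat(a,off,R=.040):
    t=np.radians(a); return R*np.cos(t)-off*np.sin(t), R*np.sin(t)+off*np.cos(t)
E
python3 - <<'E'
from h import *
r.move_straight(W(*tipat(137,.0275),.235),frame=ori(227),vel=.1)
g=r.move_straight(W(*tipat(137,.0275),.147),vel=.12,guard=6)
f0=r.get_obs()["wrist_force"];o=r.get_obs();print(g,o["time_s"],o["tcp_pos"],o["wrist_force"])
if not g:
  for a,off in ((137,.019),(128,.0165),(119,.0165),(110,.0165),(101,.0165),(93,.0165)):
    g=r.move_straight(W(*tipat(a,off),.147),frame=ori(a+90),vel=.03,guard=7)
    o=r.get_obs();print(a,g,round(o["time_s"],2),o["tcp_pos"],o["wrist_force"]-f0)
    if g: break
for c in ["side"]:
    im=read_camera(c); cv2.imwrite(f"pics/{c}3.png",cv2.resize(im[100:340,200:520,::-1],None,fx=2.5,fy=2.5))
E
```

```text
False 10.3083 [0.506  0.063  0.1477] [0.0473 1.0226 0.4934]
137 False 10.74 [0.5107 0.07   0.1471] [ 0.3303 -1.0255 -1.0712]
128 False 11.2 [0.514  0.0781 0.147 ] [ 0.138  -1.1448 -0.2036]
119 False 11.57 [0.5171 0.0842 0.147 ] [-0.0377 -0.963  -0.7416]
110 False 11.95 [0.521  0.0896 0.147 ] [-0.9257 -1.0215 -0.7393]
101 False 12.32 [0.5258 0.0945 0.147 ] [ 0.8279 -0.2714 -1.3342]
93 False 12.68 [0.5306 0.0981 0.147 ] [ 0.2934 -1.2233 -0.6409]
```

View pics/side3.png

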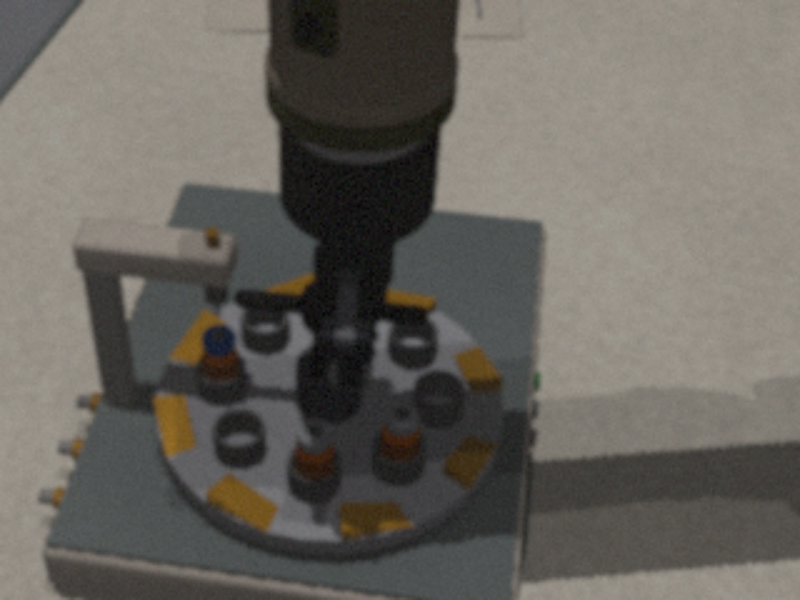

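The blue vial went from crop (238,420) to (220,360), one pocket clockwise, and all the vials are standing. I'll back off, park outside the pawl and check the angle.

Run:
```python
from h import *
r.move_straight(W(*tipat(93,.026),.147),vel=.08)
r.move_straight(W(*tipat(93,.026),.245),vel=.2)
r.movep(W(0,-.228,.245),ori(-90))
o=r.get_obs();print(o["time_s"],o["tcp_pos"])
for c in ["side","top"]:
    im=read_camera(c); cv2.imwrite(f"pics/{c}4.png",cv2.resize(im[100:340,200:520,::-1],None,fx=2.5,fy=2.5))
    if c=="top":
        cv2.imwrite("pics/top4_raw.png",im[:,:,::-1]);print(star_angle(im))
    for l in ["pawl_knob","pawl_nose","star"]:print(c,l,[(round(d["p"],2),np.round(d["location"],4).tolist()) for d in spotter.tip_of(c,l)][:2])
```

```text
15.3167 [ 0.5837 -0.1634  0.2446]
side pawl_knob [(0.88, [0.5754, -0.121, 0.1478])]
side pawl_nose [(0.71, [0.5743, -0.0365, 0.1135]), (0.56, [0.5723, -0.0962, 0.0937])]
side star [(0.89, [0.5539, 0.0614, 0.1504])]
([np.float64(6.5), np.float64(87.5), np.float64(6.0), np.float64(7.0), np.float64(87.0)], np.float32(31.760677), np.float32(125.75086))
top pawl_knob [(0.83, [0.5794, -0.1202, 0.1427]), (0.26, [0.5498, 0.0622, 0.1489])]
top pawl_nose [(0.66, [0.5711, -0.0373, 0.1178])]
top star [(0.56, [0.5539, 0.0613, 0.1499])]
```

View pics/side4.png

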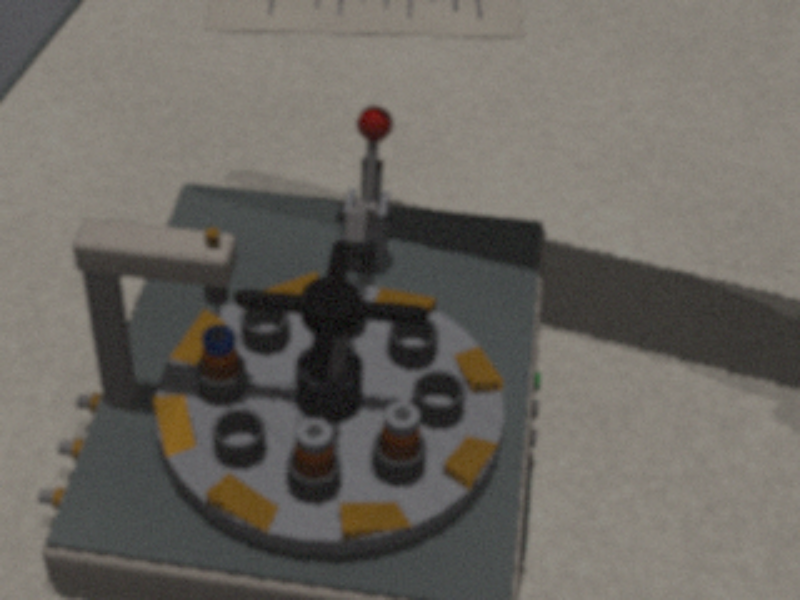

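View pics/top4.png

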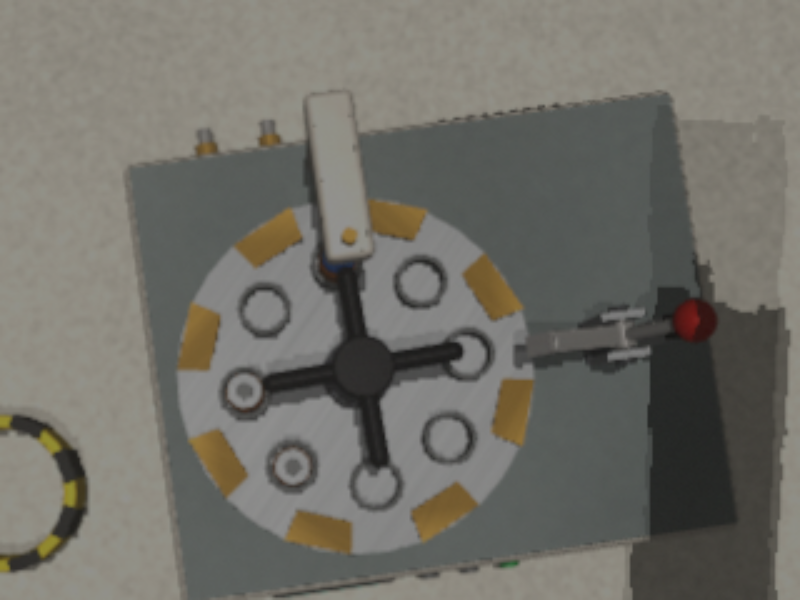

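Top crop: star arms run (268,382) to (455,351), about 1–2° anticlockwise of the notch middle, which is well inside the ±7.4° play. The nose end at (525,348) sits over the notch between teeth (490,290) and (515,410), the same tooth layout as at the start. Vials are standing, and the pawl is still lifted. Now I throw the pawl back.

Run:
```python
from h import *
g=r.move_straight(W(0,-.228,.152),vel=.12,guard=8)
f0=r.get_obs()["wrist_force"];print(g,r.get_obs()["tcp_pos"])
if not g:
  for y in (-.212,-.195,-.183,-.174):
    g=r.move_straight(W(0,y,.152),vel=.035,guard=6)
    o=r.get_obs();print(y,g,round(o["time_s"],2),o["tcp_pos"],o["wrist_force"]-f0)
    if g: break
r.move_straight(W(0,-.205,.152),vel=.08)
r.move_straight(W(0,-.235,.25),vel=.2)
r.movep([.45,-.40,.30],ori(-90))
print(r.get_obs()["time_s"])
for c in ["side","top"]:
    im=read_camera(c); cv2.imwrite(f"pics/{c}5.png",cv2.resize(im[100:340,200:520,::-1],None,fx=2.5,fy=2.5))
    if c=="top": print(star_angle(im))
    for l in ["pawl_knob","pawl_nose","star","vial_a","tape"]:print(c,l,[(round(d["p"],2),np.round(d["location"],4).tolist()) for d in spotter.tip_of(c,l)][:3])
print("exp knob",np.array(W(0,-.144,.151)),"nose",np.array(W(0,-.097,.073)))
```

```text
False [ 0.5843 -0.1642  0.1528]
-0.212 False 17.25 [ 0.5817 -0.1483  0.1521] [ 0.4686 -0.951  -0.2785]
-0.195 False 17.88 [ 0.5795 -0.1314  0.152 ] [-0.5537 -0.2908 -1.1345]
-0.183 False 18.38 [ 0.5779 -0.1193  0.152 ] [ 0.6819 -0.3415 -1.8004]
-0.174 False 18.78 [ 0.5767 -0.1103  0.152 ] [-0.1394 -0.7323 -0.7521]
21.0333
side pawl_knob [(0.74, [0.5547, 0.0629, 0.1522]), (0.55, [0.5715, -0.0816, 0.1505])]
side pawl_nose [(0.71, [0.5689, -0.0357, 0.0711])]
side star [(0.88, [0.5521, 0.0643, 0.1509])]
side vial_a [(0.68, [0.6187, 0.0746, 0.0751]), (0.62, [0.5448, 0.1249, 0.0723]), (0.6, [0.5026, 0.1031, 0.0724])]
side tape [(0.86, [0.4882, 0.2784, -0.0006])]
([np.float64(6.5), np.float64(6.0), np.float64(87.5), np.float64(7.0), np.float64(88.0)], np.float32(29.286541), np.float32(119.03423))
top pawl_knob [(0.92, [0.5764, -0.0793, 0.1461])]
top pawl_nose [(0.71, [0.5653, -0.0297, 0.0775])]
top star [(0.93, [0.5532, 0.0601, 0.1507])]
top vial_a [(0.75, [0.5006, 0.0959, 0.0747]), (0.54, [0.6189, 0.0746, 0.0703]), (0.51, [0.5433, 0.1278, 0.0768])]
top tape []
exp knob [ 0.5728 -0.0809  0.151 ] nose [ 0.5667 -0.0343  0.073 ]
```

View pics/side5.png

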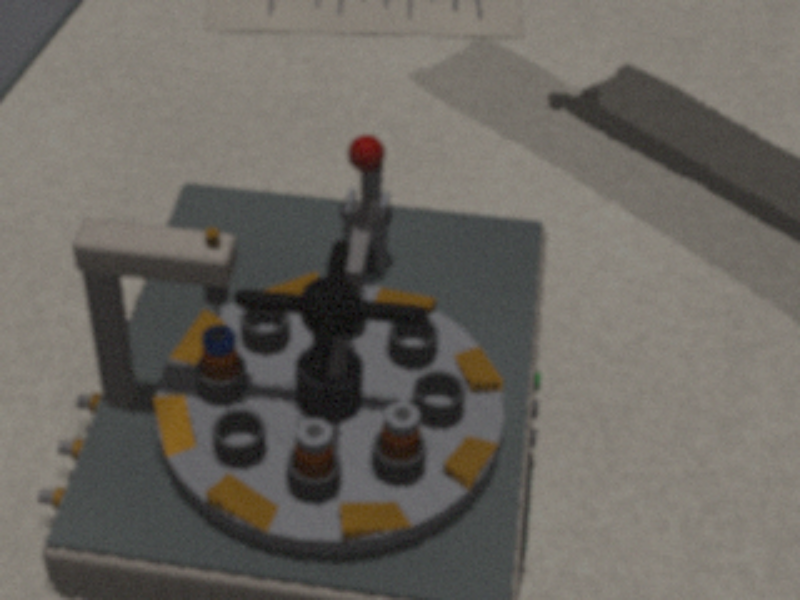

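View pics/top5.png

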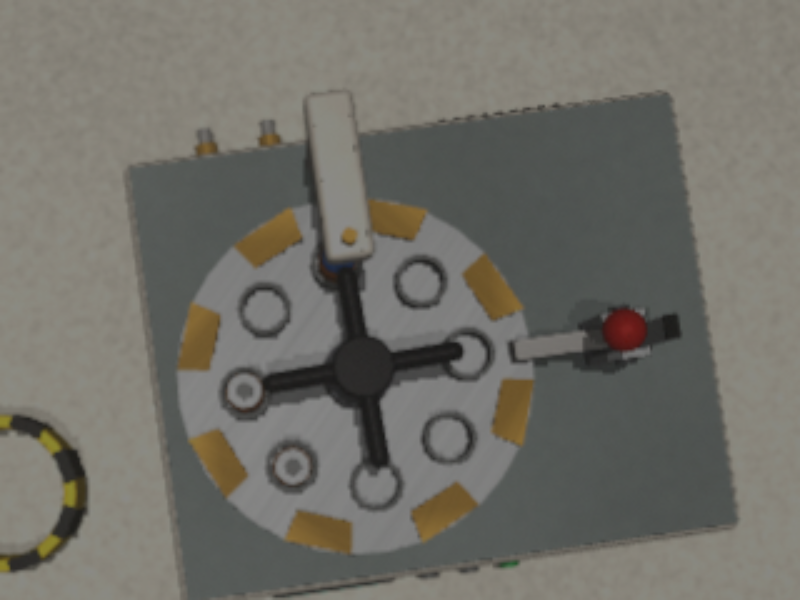

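The knob is back at its starting pixel (top crop (624,329), before (627,328)). Knob and nose heights match pawl-down (0.151 and 0.071), and the nose lies in the notch between the teeth. The vials are standing, the tape is unmoved, and the arm is clear.

Run:
```python
from h import *
print(r.get_obs()["time_s"]); print(r.hand_in())
```

```text
21.6333
the job is handed in; nothing more can be done
None
```

The carousel is back one notch with the pawl down in it, and the job is handed in at about 21.6 s of the 58 s allowed. With the closed fingertip I threw the pawl over onto its rest, pushed one star arm about 45° clockwise, then threw the pawl back. No guard tripped, and the wrist-force readings stayed under about 2 N, with nothing gripped.

**Pawl:** while lifted, the nose read 0.114 m high and the knob sat at its rest position. At the end the knob was back at its starting pixel, and the nose read 0.071 and 0.078 m from the two cameras, against 0.073 m expected. In the picture it lies between two teeth.

**Carousel:** the star went from about 47° to about 2° from the sampler's x. That is 1–2° off the notch's middle, inside the ±7.4° of play. My automatic angle search was ambiguous by about ±5°, so the final angle rests on reading the arms in the top picture.

**Vials and tape:** all three vials are standing in their pockets. The tape looks unmoved in the top picture.

**Disagreements:**
- My automatic casing outline failed, so I read the corners by hand. They left residuals of up to about 5 mm, though the star and knob fitted to about 1 pixel.
- The side-camera spotter once reported the star as the knob; I ignored that reading.

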